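Open the vented camera housing and hold its cover

TASK

The underwater camera housing lying on the bench is to be opened for the camera to be taken out. First press its vent paddle all the way down to the stop to let the vacuum out; then tug the back cover up by its bar handle to learn whether the catch is holding it: if it comes freely leave the thumb slide alone, if it is caught push the thumb slide fully away (towards the hinge) and try again. Swing the cover up at least 45 degrees and finish still holding it there steadily with the gripper, without shifting the other things on the bench.

Things in the scene. Friction and masses are not known exactly. Their poses are not given: they have to be found in the camera images.
- housing: Dark grey underwater camera housing, fixed on its foam cradle (200 x 330 x 30 mm). Origin: centre of the cradle's underside, on the bench. x points from the bar handle side to the hinge side (away from the robot), y left, z up. Housing 150 (x) x 290 (y) mm; flat side decks, |y| 80 to 145 mm, 105 mm above the bench; cover between them, top at 108 mm. End grips, 59 mm high, reach |y| = 181 mm.
- cover (a joint): Back cover, 150 (x) x 156 (y) x 12 mm, 0.45 kg: angle in rad, 0 shut, grows as its handle side swings up and over towards the hinge, stop at 1.3. Falls shut when let go. If the hidden catch holds it, it gives only 0.03 to 0.06 rad (6 to 12 mm at the bar), then stops dead; otherwise it swings freely with some 2 N at the bar. Which it is cannot be seen and varies.
- cover_bar (a point): Middle of the cover's bar handle: round aluminium bar 12 mm thick, 110 mm long along the housing's y, axis 102 mm above the bench when shut and 55 mm out from the housing's near wall (x = -130 mm), an arm at each end. Straddle it from above, fingers closing along the housing's x; it turns between the pads as the cover swings, radius 205 mm about the hinge. Axes: the cover's.
- cover_hinge (a point): Middle of the cover's hinge line, 75 mm beyond the housing's origin along x, 102 mm above the bench; the line runs along the housing's y.
- slide (a joint): Thumb slide on the right-hand deck (-y): travel in m, 0 as found, grows as it is pushed along the housing's +x (towards the hinge side), stop at 0.014. Stays where it is left. Pushed to its stop it draws the catch back, which then stays back. Takes 2 to 6 N.
- slide_knob (a point): Top centre of the slide's upright aluminium block, 12 (x) x 24 (y) x 22 mm tall, top 130 mm above the bench, 25 mm above the deck. At travel 0 it is at x = -8 mm, y = -115 mm from the housing's origin. The deck on its near side is clear for 60 mm.
- paddle (a joint): Vent paddle on the left-hand deck (+y), aluminium plate 85 (x) x 34 (y) x 6 mm, hinged at its far end (x = 50, y = 115 mm from the housing's origin, 112 mm above the bench): angle in rad, 0 raised at rest, grows as its near end is pressed down, stop at 0.22 (level). A spring returns it: some 2.5 N to start, 7 N at the stop, at its rubber pad.
- paddle_pad (a point): Top centre of the rubber pad (22 x 34 mm) at the paddle's raised near end, moves with it: 133 mm above the bench at rest, 117 mm at the stop; at x = -21 mm, y = 115 mm from the housing's origin.
- watch: Black dive watch lying flat with its strap spread, 180 x 46 x 13 mm, loose, left of the housing; leave it.
- float_arm: Black float arm, a cylinder 36 mm thick and 220 mm long, lying to the right of the housing, loose; leave it.
- lens_cap: Black round lens cap, 68 mm across, 12 mm high, loose, near the housing's left front corner; leave it.
- grease: Small jar, 28 mm across, 55 mm high, standing near the housing's right front corner, loose; leave it.
- dome_port: Black bowl-shaped port, 120 mm across, 55 mm high, loose, at the left; leave it.
- screwdriver: Screwdriver, 160 mm long, lying at the right, loose; leave it.

How it is judged:
By the outcome, as a careful person would: the job done as asked, in the order asked, and still so for the second after the job is handed in, while the arm keeps its last pose, push and grip.
It also fails if it takes over 72 s, if anything falls off the work surface, if the arm or the gripper's body presses on something with over 40 N, if the wrist force passes 120 N, or if a joint passes its speed limit or range.

ROBOT

A 7-joint arm with a two-finger parallel gripper is mounted at the origin on the work surface. World frame = base frame: x ahead of the robot, y to its left, z up, the work surface at z = 0. Lengths are in m, angles in rad, forces in N, time in s.
With the tool pointing down it reaches from about 0.35 to 0.9 m from the base axis. Payload 7.2 kg.
Tool frame: the origin (TCP) lies on the centre line of the jaws, within the pads' length; the fingertips stand 19 mm ahead of it and the grasp point (between the pads) is the TCP; y points along the fingers, z is the direction in which the jaws open and shut, and the axes are right-handed (so a half turn about y gives the same grasp; the last joint's range is limited). The gripper opens to 88 mm and grips with 3 to 60 N. Pads are 20 mm wide; open, the fingers measure 115 mm over their backs; the gripper's body (75 mm by 178 mm) begins 61 mm behind the grasp point.
Start: joints at [-1.409, 0.411, -0.013, 1.596, 0.006, 1.134, -0.082], TCP at [0.142, 0.609, 0.242] pointing down, gripper open.
Joint ranges: [-2.95, 2.95], [-0.29, 1.99], [-1.47, 1.44], [0.14, 2.54], [-1.03, 4.17], [0.13, 1.85], [-2.86, 2.86]. Speed limits (rad/s): [2.39, 2.39, 3.01, 3.01, 3.14, 3.14, 3.14].

INTERFACE

Orientations are given as a unit quaternion [x, y, z, w].
In Python, from bench import robot gives the robot as it stands.
- The arm moves only by the tool drive_tool, never from a script. Its argument "moves" is a list of rows, each a list of 6 numbers: the shift along the world's x, y, z in mm, then the turn, a rotation vector about the world's x, y, z in rad. A call has 1 to 5 rows; each row is the pose to reach, as a shift and turn from the pose measured when the call began; what a row does not reach only later rows make up. A row lasts 1/8 s, in which the tool goes at most 62.5 mm and 10.7 degrees, less where a joint would pass 70% of its speed; a pose out of reach is approached as far as the arm can. A call with a gripper value outside its range is refused whole. "hand" is the opening in per cent of the stroke, from 0 (shut) to 100 (fully open), set as the call begins (left out, the last holds). The fingers move at their own pace and stop on an object; "grip_force" is the grip in N (left out, the last holds). Time passes only in rows, so rows that repeat a pose let the fingers close. It gives the time, the measured TCP pose, the force and the opening at its end, in the units of the state.
- robot.get_state(): the state, without advancing time (a new reading comes with each control period).
- robot.snapshot(name): name is "scene" or "top"; returns a dict with "color" (384x512x3 uint8, red, green, blue), "camera_matrix" (3x3 intrinsics, pixels), "pose" (4x4, takes a point from camera to world coordinates). Camera axes: x right, y up, looking along -z (the intrinsics and any distortion apply to the point x, -y, -z); pixel columns grow to the right and rows downward; lengths in m; the calibration is good to about 2 mm. A picture is of the moment at which its call begins. There is no depth.
- robot.hand_in(): hands the job in, once; it reports no verdict.
The state is a dict: "time_s": time; "joint_positions": joint angles; "joint_velocities": joint speeds; "joint_efforts": joint torques, N m; "tcp_pos": TCP position; "orientation": TCP orientation; "force": force on the tool from outside, world axes, zero at the start; "wrist_torque": the same for the moment, N m; "gripper_width": finger opening in m.
Only numpy, scipy, OpenCV 4.12 (cv2) and the standard library are available. Lean on these libraries where they do the work, as an engineer would, in place of code of your own. Each camera call takes 0.05 s, during which the arm holds its last target. There are 200 camera calls.

## Working session

There is one attempt and no reset: what is moved stays moved. The work goes in short steps, Python scripts to look and compute and a tool call to move; the robot and the scene stay as the last step left them, time stands still between calls to the robot, and variables do not carry over. Pictures are saved under pics/ and viewed, about 8 in all and at most 12, crops included, and the job is handed in when it is done.

Besides the shell and the picture viewer there is one more tool, called after "Request:" as name([rows], argument=value, ...), one row to a line, values as JSON. drive_tool: Moves the arm, as the interface text tells. Its arguments: {"type":"object","properties":{"moves":{"type":"array","items":{"type":"array","items":{"type":"number"}}},"hand":{"type":"number"},"grip_force":{"type":"number"}},"required":["moves"]}

```bash
mkdir -p pics; ls; python3 - <<'E'
from bench import robot
import cv2,numpy as np
s=robot.get_state();print({k:np.round(v,3) for k,v in s.items()})
for n in("scene","top"):
    d=robot.snapshot(n);cv2.imwrite(f"pics/{n}0.png",cv2.resize(d["color"][:,:,::-1],(768,576),interpolation=cv2.INTER_CUBIC));print(n,d["camera_matrix"],np.round(d["pose"],4),[k for k in d])
    np.savez(f"{n}.npz",K=d["camera_matrix"],T=d["pose"],c=d["color"])
E
```

```text
pics
{'time_s': np.float64(0.0), 'joint_positions': array([-1.409,  0.412, -0.013,  1.597,  0.006,  1.134, -0.082]), 'joint_velocities': array([ 0.001, -0.   ,  0.   ,  0.002,  0.001, -0.   ,  0.   ]), 'joint_efforts': array([ 0.0000e+00, -5.8794e+01,  6.4200e-01, -2.9108e+01, -5.4000e-02,
        1.8000e-02,  0.0000e+00]), 'tcp_pos': array([0.142, 0.608, 0.241]), 'orientation': array([ 0.703, -0.081,  0.081, -0.702]), 'force': array([-0.089, -0.139, -0.618]), 'wrist_torque': array([-0.02 , -0.019,  0.017]), 'gripper_width': np.float64(0.088)}
scene [[440.7220987    0.         255.30043706]
 [  0.         440.7220987  195.69420367]
 [  0.           0.           1.        ]] [[ 0.7944 -0.3559  0.4922  1.2927]
 [ 0.607   0.4344 -0.6655 -0.9803]
 [ 0.0231  0.8274  0.5611  0.9701]
 [ 0.      0.      0.      1.    ]] ['color', 'camera_matrix', 'pose']
top [[404.33003916   0.         257.75165306]
 [  0.         404.33003916 186.94799613]
 [  0.           0.           1.        ]] [[-0.0143  0.9982 -0.0577  0.4924]
 [-0.9997 -0.0155 -0.0204  0.0038]
 [-0.0213  0.0574  0.9981  1.2714]
 [ 0.      0.      0.      1.    ]] ['color', 'camera_matrix', 'pose']
```

View pics/top0.png

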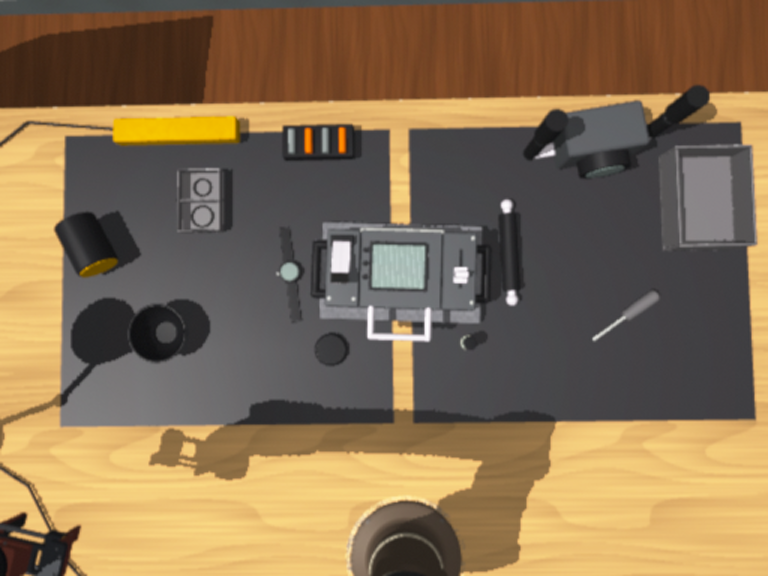

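View pics/scene0.png

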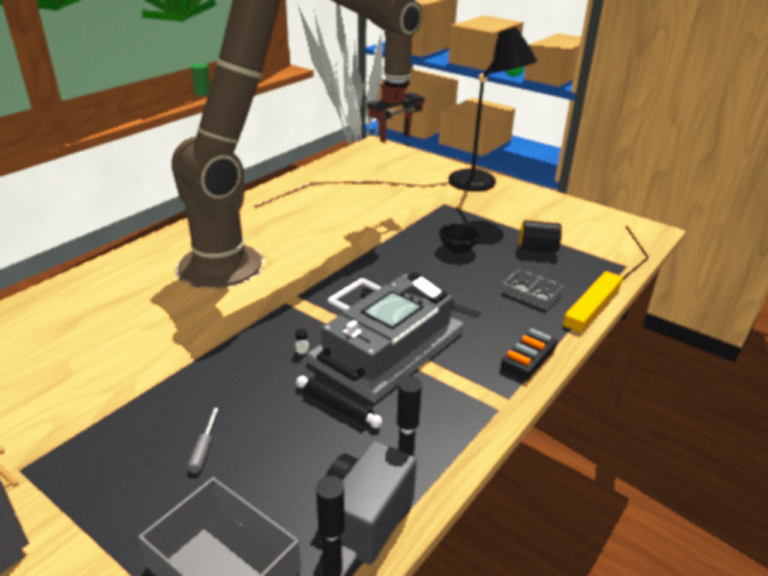

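```bash
cat > h.py <<'E'
import numpy as np,cv2
def load(n):
    d=np.load(n+".npz");return d["K"],d["T"],d["c"]
def proj(n,P):
    K,T,_=load(n);q=(np.atleast_2d(P)-T[:3,3])@T[:3,:3];q=q*[1,-1,-1];u=q@K.T;return u[:,:2]/u[:,2:]
def back(n,uv,z):
    K,T,_=load(n);r=np.linalg.inv(K)@[uv[0],uv[1],1];r=T[:3,:3]@(r*[1,-1,-1]);return T[:3,3]+r*(z-T[2,3])/r[2]
def H(p,P):  # housing pose x,y,yaw -> world
    c,s=np.cos(p[2]),np.sin(p[2]);P=np.atleast_2d(P).astype(float)
    return np.c_[p[0]+c*P[:,0]-s*P[:,1],p[1]+s*P[:,0]+c*P[:,1],P[:,2]]
M=np.array([[-130,-55,102],[-130,55,102],[-8,-115,130],[-75,145,105],[-75,-145,105],[75,145,105],[75,-145,105],[-21,115,133]])/1000
def overlay(p,n,fn,x0,y0,w,h,k):
    c=load(n)[2][y0:y0+h,x0:x0+w,::-1];im=cv2.resize(c,None,fx=k,fy=k,interpolation=cv2.INTER_CUBIC)
    for u in proj(n,H(p,M)):cv2.circle(im,(int((u[0]+.5-x0)*k),int((u[1]+.5-y0)*k)),4,(0,0,255),1)
    cv2.imwrite(fn,im)
E
python3 - <<'E'
from h import *
from scipy.optimize import least_squares
a={1:(370,337),0:(430,339.5),2:(461,270)}
f=lambda p:np.concatenate([proj("top",H(p,M[i]))[0]-np.array(a[i])/1.5 for i in a])
r=least_squares(f,[.55,0,0]);print(r.x,r.fun)
overlay(r.x,"top","pics/ov1.png",200,130,140,110,5.6)
overlay(r.x,"scene","pics/ov2.png",200,175,120,90,6)
E
```

```text
[ 0.58030008  0.00280874 -0.0027347 ] [ 1.07319376  0.3548139  -0.73723996 -1.72576811 -0.32198926  1.36044583]
```

View pics/ov1.png

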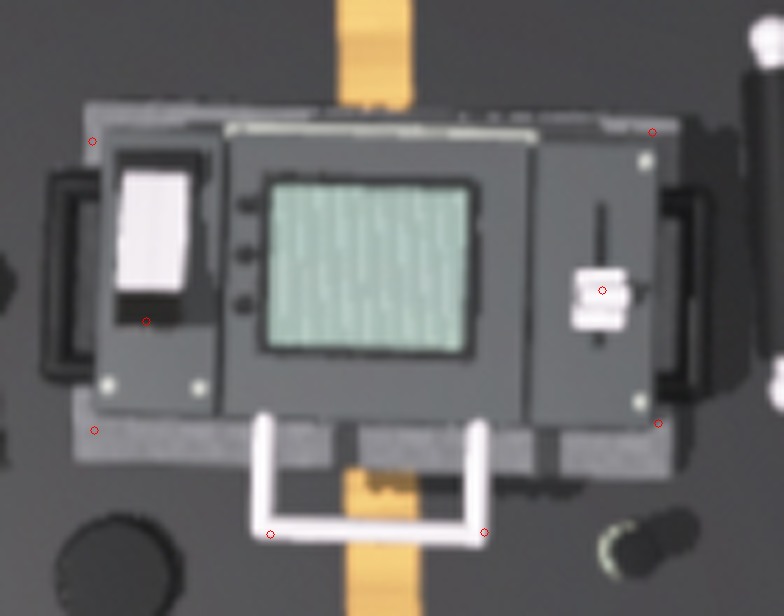

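View pics/ov2.png

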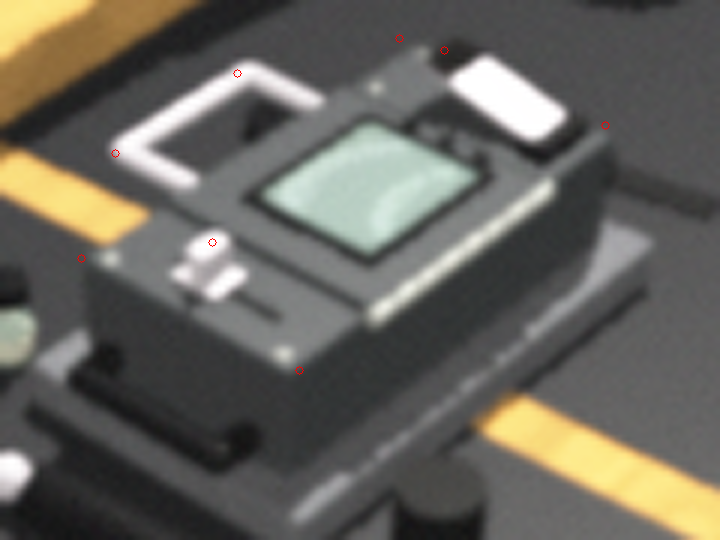

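```bash
python3 - <<'E'
from h import *
from scipy.optimize import least_squares
t=[(3,97,412),(4,656,426),(6,657,143),(5,106,128),(0,480,537),(1,262,529)]
s=[(4,88,260),(6,293,370),(5,605,137),(0,120,150),(1,243,72)]
def f(p):
    o=[]
    for n,L,x0,y0,k,w in(("top",t,200,130,5.6,0),("scene",s,200,175,6,0)):
        for i,a,b in L:o.append(proj(n,H(p,M[i]))[0]-[a/k+x0-.5,b/k+y0-.5])
    return np.concatenate(o)
r=least_squares(f,[.57,0,0],loss="soft_l1");print(r.x,np.round(f(r.x).reshape(-1,2),1).tolist())
g=least_squares(lambda p:f(p)[:12],[.57,0,0],loss="soft_l1");print("top",g.x)
g=least_squares(lambda p:f(p)[12:],[.57,0,0],loss="soft_l1");print("scene",g.x)
W=H(r.x,M);print(np.round(W,4))
np.save("p.npy",r.x)
overlay(r.x,"top","pics/ov3.png",200,130,140,110,5.6)
from bench import robot
from scipy.spatial.transform import Rotation as R
print(R.from_quat(robot.get_state()["orientation"]).as_matrix().round(3))
for i,u in(("cap",(331,349)),("jar",(468,342))):print(i,back("top",np.array(u)/1.5,.0))
E
```

```text
[ 0.58223785  0.00105348 -0.03626943] [[-0.7, 0.8], [0.1, 0.5], [0.6, -0.8], [-0.9, 0.0], [-0.2, -0.8], [0.5, -0.3], [-1.5, -0.7], [-0.5, 0.3], [1.0, -0.7], [-0.2, 0.2], [0.3, 0.2]]
top [ 5.81848872e-01  5.05394806e-04 -4.22208501e-02]
scene [ 0.58228302  0.00184538 -0.02568677]
[[ 0.4503 -0.0492  0.102 ]
 [ 0.4543  0.0607  0.102 ]
 [ 0.5701 -0.1136  0.13  ]
 [ 0.5125  0.1487  0.105 ]
 [ 0.502  -0.1411  0.105 ]
 [ 0.6624  0.1432  0.105 ]
 [ 0.6519 -0.1466  0.105 ]
 [ 0.5654  0.1167  0.133 ]]
[[ 0.974 -0.     0.228]
 [-0.228 -0.001  0.974]
 [ 0.    -1.    -0.001]]
cap [0.42405813 0.14817645 0.        ]
jar [ 0.43481071 -0.13781334  0.        ]
```

View pics/ov3.png

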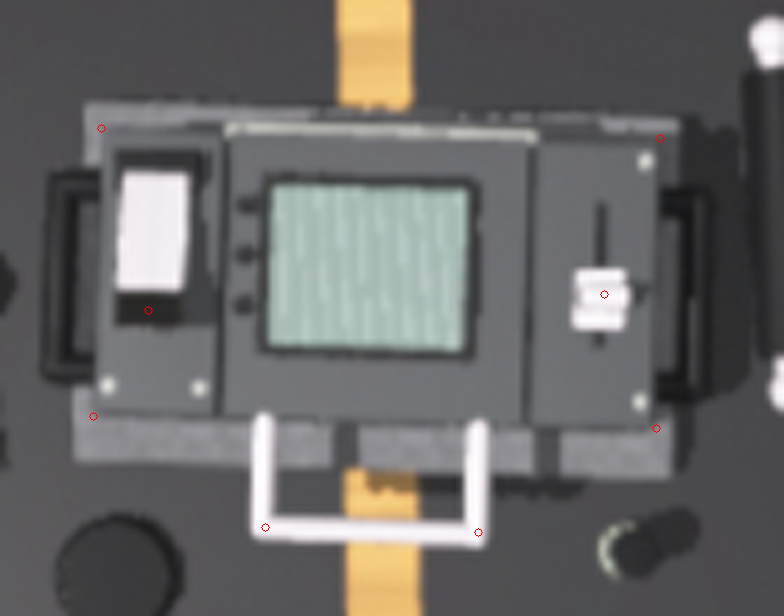

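Top overlay agrees with the picture: bar ends at (262,529) and (480,537), and the pad at (148,308). I'm setting out for the paddle with the fingers shut.

Request:
drive_tool([
  [40,-46,0,0,0,-0.13],
  [80,-92,0,0,0,-0.26],
  [120,-138,0,0,0,-0.39],
  [160,-184,0,0,0,-0.52],
  [200,-230,0,0,0,-0.65],
], hand=0, grip_force=30)

```text
time_s: 0.72
tcp_pos: [0.3433, 0.3764, 0.2408]
orientation: [0.64, -0.303, 0.302, -0.639]
force: [0.9, 0.2, -0.2]
gripper_width: 0.0411
```

Request:
drive_tool([
  [45,-52,0,0,0,-0.14],
  [90,-104,0,0,0,-0.28],
  [135,-156,0,0,0,-0.42],
  [180,-208,0,0,0,-0.56],
  [222,-260,-10,0,0,-0.72],
])

```text
time_s: 1.35
tcp_pos: [0.5463, 0.1394, 0.2345]
orientation: [-0.49, 0.51, -0.509, 0.491]
force: [-0.3, 0.7, -0.6]
gripper_width: 0.0009
```

Request:
drive_tool([
  [10,-11,-20,0,0,0],
  [19,-22,-40,0,0,0],
  [19,-22,-60,0,0,0],
  [19,-22,-60,0,0,0],
])

```text
time_s: 1.85
tcp_pos: [0.5642, 0.117, 0.1729]
orientation: [-0.492, 0.51, -0.509, 0.489]
force: [-0.5, 0.4, 0.2]
gripper_width: 0.0002
```

```bash
cat > snap.py <<'E'
import sys;from bench import robot;import cv2,numpy as np
n,fn,x0,y0,w,h,k=sys.argv[1],sys.argv[2],*map(int,sys.argv[3:8])
d=robot.snapshot(n)["color"][y0:y0+h,x0:x0+w,::-1];cv2.imwrite(fn,cv2.resize(d,None,fx=k,fy=k,interpolation=cv2.INTER_CUBIC))
E
python3 snap.py scene pics/s1.png 200 130 140 135 4; python3 -c "
from bench import robot;s=robot.get_state();print(s['tcp_pos'],s['force'])"
```

```text
[0.56485203 0.11733489 0.17400115] [ 0.15605822 -0.5637666   0.16538155]
```

View pics/s1.png

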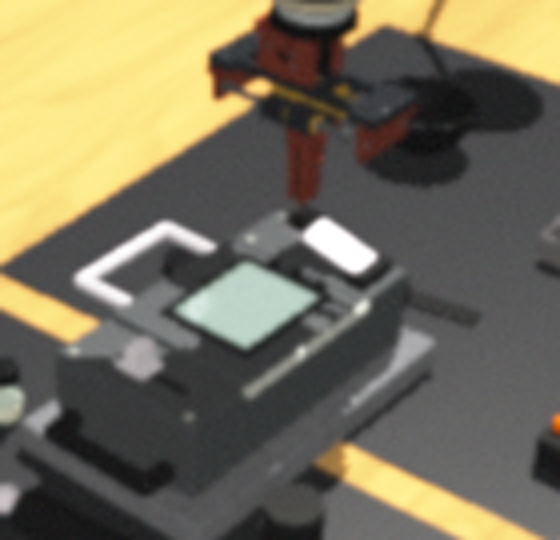

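The closed fingertips at (303,200) are right above the black pad at (305,215). Pressing now.

Request:
drive_tool([
  [0,0,-12,0,0,0],
  [0,0,-22,0,0,0],
  [0,0,-30,0,0,0],
  [0,0,-34,0,0,0],
  [0,0,-36,0,0,0],
])

```text
time_s: 2.52
tcp_pos: [0.5641, 0.1177, 0.1378]
orientation: [-0.491, 0.51, -0.508, 0.49]
force: [-4.9, 0.8, 6.8]
gripper_width: 0.0002
```

Request:
drive_tool([
  [0,0,-2,0,0,0],
  [0,0,-4,0,0,0],
  [0,0,-4,0,0,0],
])

```text
time_s: 2.9
tcp_pos: [0.564, 0.1177, 0.1357]
orientation: [-0.491, 0.511, -0.508, 0.49]
force: [-8.9, -0.2, 21.6]
gripper_width: 0.0003
```

Request:
drive_tool([
  [0,0,-2,0,0,0],
  [0,0,-2,0,0,0],
  [0,0,-2,0,0,0],
])

```text
time_s: 3.28
tcp_pos: [0.564, 0.1177, 0.1357]
orientation: [-0.491, 0.511, -0.508, 0.49]
force: [-9.1, -1.2, 21.7]
gripper_width: 0.0006
```

Request:
drive_tool([
  [0,0,15,0,0,0],
  [0,0,40,0,0,0],
  [0,0,65,0,0,0],
  [-20,-10,90,0,0,0],
  [-60,-40,90,0,0,0],
])

```text
time_s: 3.9
tcp_pos: [0.5055, 0.0784, 0.2273]
orientation: [-0.49, 0.51, -0.508, 0.492]
force: [0.5, -1.5, 0.4]
gripper_width: 0.0006
```

Request:
drive_tool([
  [-20,-30,0,0,0,0],
  [-53,-72,-20,0,0,0],
  [-53,-72,-45,0,0,0],
  [-53,-72,-50,0,0,0],
], hand=55, grip_force=30)

```text
time_s: 4.4
tcp_pos: [0.4518, 0.0061, 0.1766]
orientation: [-0.49, 0.51, -0.508, 0.491]
force: [0.5, 0.4, 0.4]
gripper_width: 0.0369
```

```bash
python3 snap.py top pics/t1.png 200 130 140 110 5; python3 snap.py scene pics/s2.png 200 130 140 135 4; python3 -c "
from bench import robot;s=robot.get_state();print(s['tcp_pos'],s['force'],s['gripper_width'])"
```

```text
[0.45275574 0.00661555 0.17729426] [-0.84195286  0.63059936  0.57700442] 0.045238492723030745
```

View pics/s2.png

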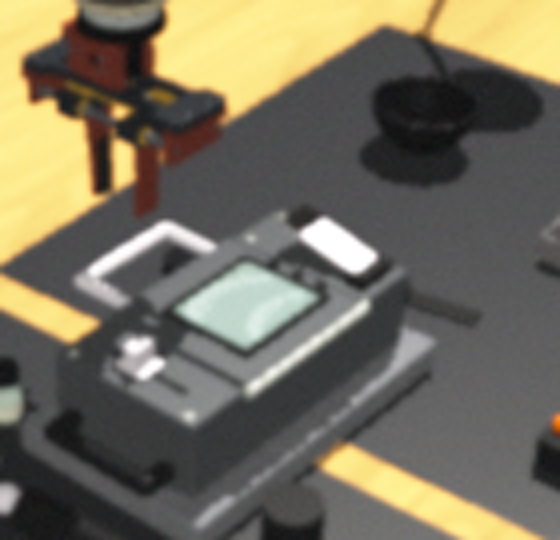

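The fingertips at (102,190) and (147,210) straddle the bar, whose middle is at (122,252), and the paddle has sprung back. Descending to grip.

Request:
drive_tool([
  [0,0,-20,0,0,0],
  [0,0,-40,0,0,0],
  [0,0,-58,0,0,0],
  [0,0,-73,0,0,0],
  [0,0,-73,0,0,0],
])

```text
time_s: 5.12
tcp_pos: [0.4526, 0.0068, 0.1038]
orientation: [-0.491, 0.51, -0.508, 0.492]
force: [0.6, 0.1, 0.5]
gripper_width: 0.0484
```

Request:
drive_tool([
  [0,0,0,0,0,0],
  [0,0,0,0,0,0],
  [0,0,0,0,0,0],
  [0,0,0,0,0,0],
], hand=0, grip_force=20)

```text
time_s: 5.62
tcp_pos: [0.4523, 0.0068, 0.104]
orientation: [-0.491, 0.51, -0.508, 0.491]
force: [-11.3, 0.1, 4.8]
gripper_width: 0.0118
```

Request:
drive_tool([
  [-1,0,3,0,0,0],
  [-1,0,6,0,0,0],
  [-1,0,8,0,0,0],
  [-1,0,10,0,0,0],
  [-1,0,10,0,0,0],
])

```text
time_s: 6.25
tcp_pos: [0.4524, 0.0068, 0.1144]
orientation: [-0.49, 0.509, -0.508, 0.492]
force: [5.6, 0.3, -2.4]
gripper_width: 0.0116
```

Request:
drive_tool([
  [0,0,2,0,0,0],
  [0,0,4,0,0,0],
  [0,0,5,0,0,0],
  [0,0,5,0,0,0],
])

```text
time_s: 6.75
tcp_pos: [0.4527, 0.0068, 0.1196]
orientation: [-0.49, 0.509, -0.508, 0.492]
force: [5.6, -0.1, -2.4]
gripper_width: 0.0113
```

Request:
drive_tool([
  [0,0,3,0,0,0],
  [0,0,6,0,0,0],
  [1,0,9,0,0,0],
  [1,0,12,0,0,0],
  [1,0,12,0,0,0],
])

```text
time_s: 7.38
tcp_pos: [0.4541, 0.0068, 0.1319]
orientation: [-0.49, 0.509, -0.508, 0.492]
force: [6.1, -0.6, -3.7]
gripper_width: 0.0114
```

```bash
python3 snap.py scene pics/s3.png 200 130 140 135 4; python3 - <<'E'
import numpy as np
p=np.load("p.npy");h=p[:2]+.075*np.array([np.cos(p[2]),np.sin(p[2])]);print("hinge",h)
from bench import robot
s=robot.get_state();q=s['tcp_pos'];d=h-q[:2];print(q,s['force'],"rad",np.hypot(np.hypot(*d),q[2]-.102),"ang",np.arctan2(q[2]-.102,np.hypot(*d)))
for a in np.radians([10,20,30,40,50,55]):print(np.degrees(a).round(),((.205*(np.cos(.13)-np.cos(a)))*1000).round(1),(.102+.205*np.sin(a)).round(4))
E
```

```text
hinge [ 0.65718852 -0.00166613]
[0.4540599  0.00676784 0.13180963] [ 4.88701343 -0.30133847 -3.01148299] rad 0.20547744921812253 ang 0.1455887230271925
10.0 1.4 0.1376
20.0 10.6 0.1721
30.0 25.7 0.2045
40.0 46.2 0.2338
50.0 71.5 0.259
55.0 85.7 0.2699
```

View pics/s3.png

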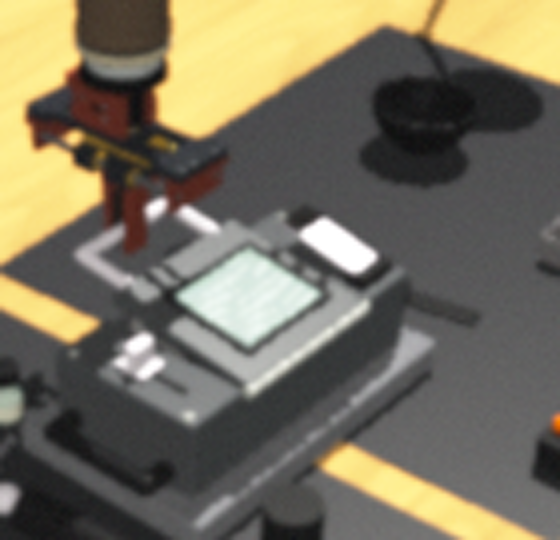

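The cover's near edge has risen at (150,280) and the fingers still hold the bar. About 28 mm of lift at about 3 N means the catch isn't holding, so I'm leaving the slide alone. Swinging on up the arc.

Request:
drive_tool([
  [2,0,12,0,0,0],
  [5,0,23,0,0,0],
  [8,0,34,0,0,0],
  [12,0,45,0,0,0],
  [17,-1,56,0,0,0],
])

```text
time_s: 8.05
tcp_pos: [0.4701, 0.006, 0.1881]
orientation: [-0.491, 0.51, -0.508, 0.492]
force: [0.1, 1.7, -2.9]
gripper_width: 0.0116
```

```bash
cat > a.py <<'E'
import numpy as np
from bench import robot
h=np.array([.6572,-.0017]);s=robot.get_state();q=s['tcp_pos'];d=np.hypot(*(h-q[:2]));a=np.arctan2(q[2]-.102,d)
print(q,s['force'],s['gripper_width'],"rad",np.hypot(d,q[2]-.102),"deg",np.degrees(a))
for t in np.radians([5,10,15,20,25])+a:print(np.round(1000*(.205*np.array([-np.cos(t),np.sin(t)])-[-d,q[2]-.102]),1))
E
python3 a.py
```

```text
[0.47011856 0.00597537 0.18813519] [ 0.06923824  1.66193629 -2.85956081] 0.011578794326994182 rad 0.20610105608775808 deg 24.703776666172548
[ 9.2 15.4]
[18.7 30.6]
[29.5 44.8]
[41.5 58.1]
[54.7 70.2]
```

Request:
drive_tool([
  [9,0,16,0,0,0],
  [18,0,31,0,0,0],
  [29,-1,45,0,0,0],
  [41,-1,58,0,0,0],
  [54,-2,70,0,0,0],
])

```text
time_s: 8.68
tcp_pos: [0.52, 0.0038, 0.2586]
orientation: [-0.493, 0.512, -0.505, 0.49]
force: [-12.7, -0.0, 12.0]
gripper_width: 0.0114
```

```bash
python3 a.py
```

```text
[0.5200328  0.00378043 0.25861847] [-12.70306125  -0.03468152  11.97331583] 0.011443707979201108 rad 0.20826478730581652 deg 48.765319620962416
[16.1  8.7]
[31.  18.7]
[46.7 27.3]
[63.  34.5]
[80.  40.2]
```

Request:
drive_tool([
  [0,0,0,0,0,0],
  [0,0,0,0,0,0],
  [0,0,0,0,0,0],
])

```text
time_s: 9.05
tcp_pos: [0.5197, 0.0038, 0.2584]
orientation: [-0.493, 0.513, -0.505, 0.489]
force: [1.4, -1.1, -2.2]
gripper_width: 0.0113
```

```bash
python3 a.py; python3 snap.py scene pics/s4.png 190 90 150 150 4
```

```text
[0.51972214 0.00379672 0.25844557] [ 1.44017789 -1.09187443 -2.23959854] 0.011267426321466425 rad 0.2083400863456079 deg 48.66964737482653
[16.1  8.7]
[31.  18.7]
[46.7 27.3]
[63.  34.5]
[79.9 40.3]
```

View pics/s4.png

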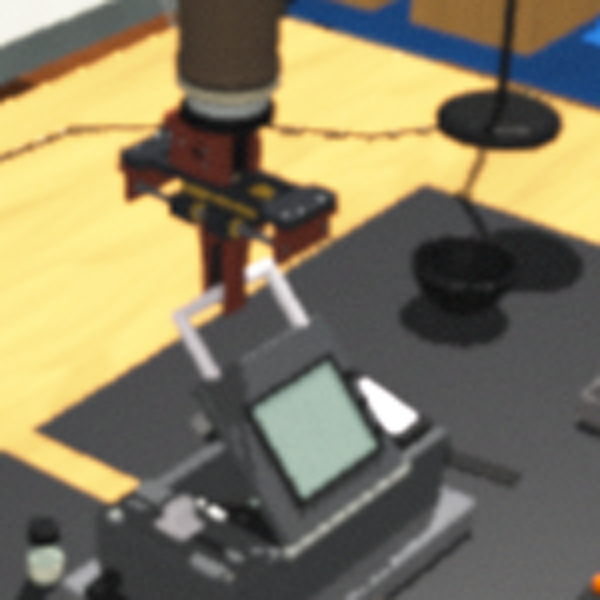

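The bar is held at (225,290) with the cover at about 48°, and the force has settled. A few more degrees for margin, then hold.

Request:
drive_tool([
  [5,0,4,0,0,0],
  [10,0,8,0,0,0],
  [15,0,11,0,0,0],
  [20,-1,14,0,0,0],
  [20,-1,14,0,0,0],
])

```text
time_s: 9.72
tcp_pos: [0.5391, 0.0029, 0.2736]
orientation: [-0.493, 0.513, -0.504, 0.489]
force: [-9.6, -1.4, 10.3]
gripper_width: 0.0111
```

Request:
drive_tool([
  [0,0,0,0,0,0],
  [0,0,0,0,0,0],
  [0,0,0,0,0,0],
  [0,0,0,0,0,0],
], grip_force=30)

```text
time_s: 10.22
tcp_pos: [0.5389, 0.0029, 0.2737]
orientation: [-0.493, 0.513, -0.504, 0.489]
force: [-2.9, -0.7, 2.9]
gripper_width: 0.0114
```

```bash
python3 a.py; python3 snap.py top pics/t2.png 0 60 512 260 1; python3 snap.py scene pics/s5.png 130 90 220 180 3
```

```text
[0.53893098 0.00291762 0.27368793] [-2.90796498 -0.68632623  2.87921333] 0.01136580851139458 rad 0.20853208373120907 deg 55.418193067057736
[17.2  6.6]
[33.1 14.7]
[49.7 21.5]
[66.7 26.7]
[84.2 30.5]
```

View pics/s5.png

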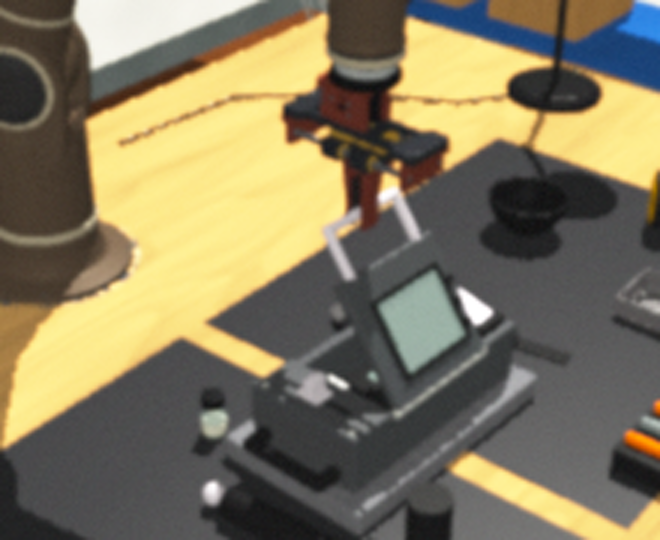

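View pics/t2.png

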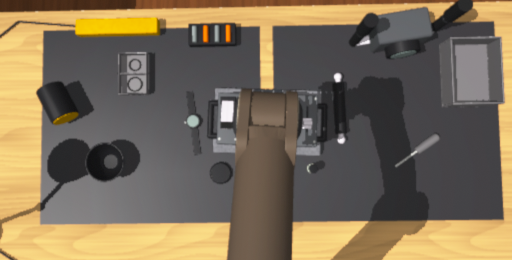

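The bar is gripped with the cover at about 55°. The watch (193,122), lens cap (221,172), jar (313,168), float arm (340,108), bowl (105,160) and screwdriver (417,152) are all where they started. Handing in.

```bash
python3 -c "
from bench import robot
print(robot.hand_in());s=robot.get_state();print(s['time_s'],s['tcp_pos'],s['force'],s['gripper_width'])"
```

```text
the job is handed in; nothing more can be done
None
the job is handed in; nothing more can be done
```

The cover is swung up to about 55° and the gripper is holding it there by the bar; I handed the job in about 10 s into the 72 s allowed.

- **Vent paddle:** I pressed it to its stop first. The force rose to about 22 N with the fingertips about 117 mm above the bench, which is the stop height. The paddle then sprang back.
- **Catch test:** I gripped the bar and tugged. It came freely, about 28 mm up at 2–4 N, well past the 12 mm the catch would allow. I left the thumb slide alone.
- **Last checks:** The arm was steady, with a 4 N load on the tool and an 11.4 mm finger opening on the 12 mm bar. In the top view the watch, lens cap, jar, float arm, bowl and screwdriver had not visibly moved.
- **Small disagreement:** The bar's radius about the hinge came out at 208.5 mm against the nominal 205 mm. That is within what the calibration and slip in the pads can explain. The force also rose to about 17 N along the radius during the swing, then settled.
- **Not checked:** No reading was available after hand-in, so I did not check the final hold.

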